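# Slide the inked block home in the proof press

### The arm

A 6-joint arm with a two-finger parallel gripper is mounted at the origin on a cart in front of the work surface, level with it; the furniture and walls round the work are solid. World frame = base frame: x ahead of the robot, y to its left, z up, the work surface at z = 0. Lengths are in m, angles in rad, forces in N, time in s.
With the tool pointing down it reaches from about 0.325 to 0.9 m from the base axis. Payload 3.5 kg.
Tool frame: the origin (TCP) lies between the finger pads; the fingertips stand 17 mm ahead of it and the grasp point (between the pads) lies 2 mm behind it; z points along the fingers, y is the line along which they close (so a half turn about z gives the same grasp; the last joint's range is limited). The gripper opens to 85 mm and grips with 20 to 120 N. Pads are 22 mm wide; open, the fingers measure 114 mm over their backs; the gripper's body (76 mm by 85 mm) begins 54 mm behind the grasp point. The pads swing forward as they close: fully open they stand 13 mm farther back than shut.
Start: joints at [-1.271, 0.276, -0.026, 1.268, 0, 1.467], TCP at [0.245, -0.575, 0.248] pointing down, gripper open.
Joint ranges: [-3.12, 3.12], [-0.85, 1.88], [-1.08, 1.24], [-1.95, 2.15], [-1.57, 1.53], [-3.14, 3.14]. Speed limits (rad/s): [2.57, 2.57, 3.14, 3.14, 3.14, 3.14].

### API

Orientations are given as a unit quaternion [x, y, z, w].
In Python, from rig import ctrl gives the robot as it stands.
- The arm moves only by the tool send_rows, never from a script. Its arguments are lists of equal length, an entry for each row: "turn": the turn, a rotation vector about the world's x, y, z in degrees, a list of three; "delta_pos": the shift along the world's x, y, z in mm, a list of three; "hand": the finger opening in mm, from 0 to 85.4. A call has 1 to 10 rows; each row shifts and turns the commanded pose from where the row before left it; what a row does not reach is not made up. A row lasts 1/8 s, in which the tool goes at most 62.5 mm and 10.7 degrees, less where a joint would pass 70% of its speed; a pose out of reach is approached as far as the arm can. A call with a gripper value outside its range is refused whole. The fingers move at their own pace and stop on an object; "newtons" is the grip in N (left out, the last holds). Time passes only in rows, so rows that do not move let the fingers close. It gives the time, the measured TCP pose, the force, the opening and the grip force at its end, in the units of the state.
- ctrl.observe(): the state, without advancing time (a new reading comes with each control period).
- ctrl.read_camera(name): name is "scene" or "top" or "wrist"; returns a dict with "pixels" (480x640x3 uint8, red, green, blue), "range_z" (480x640 float32, m along the optical axis (not along the pixel's ray), 0 where there is no reading), "K" (3x3 intrinsics, pixels), "rvec" (rotation vector, rad) and "tvec" (3), from world to camera coordinates, as OpenCV has them. Camera axes: x right, y down, z forward; pixel columns grow to the right and rows downward; lengths in m; the calibration is good to about 2 mm. A picture is of the moment at which its call begins.
- ctrl.hand_in(): hands the job in; it is judged then, once.
The state is a dict: "time_s": time; "joint_pos": joint angles; "qd": joint speeds; "joint_torque": joint torques, N m; "tcp_pos": TCP position; "tcp_rot": TCP orientation; "force": force on the tool from outside, world axes, zero at the start; "torque": the same for the moment, N m; "opening": finger opening in m; "finger_force": force on a finger pad.
Only numpy, scipy, OpenCV 4.12 (cv2) and the standard library are available. Lean on these libraries where they do the work, as an engineer would, in place of code of your own. Each camera call takes 0.05 s, during which the arm holds its last target. There are 200 camera calls.

### The job

Push the inked printing block up the bed of the proof press, into the lane between the two steel bearer rails and on until it lies square and flush against the head bar and the brass spring catch has sprung up behind it. Keep the two rails clean: neither the block nor the gripper may touch them. Only push the block by its bare wooden sides - do not lift it, do not touch its wet inked face - and leave everything else on the bench where it is.

Things in the scene. Friction and masses are not known exactly. Their poses are not given: they have to be found in the camera images.
- press: Proof press screwed to the bench: dark iron bed 190 mm wide, 610 long, 16 thick. Origin: bench height, on the lane's centre line. +y points along the lane from the open foot end (y = -325 mm) to the head end (+285), roughly to the robot's left; +x across the lane, z up. A steel head bar, 20 mm above the bed, crosses the lane: its near face is at y = +100 mm. Rails, bar, catch, roller move with it.
- bearer_far: Bright steel rail at the +x side of the lane, fixed: 20 mm wide, 23.3 mm high above the bed, inner face at x = +58 mm, from y = -135 to +277 mm in the press frame. Its origin and axes are those of the press, not the rail's middle.
- bearer_near: The same rail at the -x side of the lane, inner face at x = -58 mm. Its origin and axes are those of the press.
- lane_mouth (a point): Centre of the lane's mouth, on the bed's top (16 mm above the bench), where the two rails begin; axes of the press.
- head_face (a point): Foot of the middle of the head bar's near face, on the bed's top, 235 mm along the lane from the mouth; axes of the press. With the block home its leading edge is flat on this face and the block's origin is 60 mm before this point.
- roller_axis (a point): Middle of the axis of the impression roller, 72 mm across, parked over the lane at y = +200 mm in the press frame and fixed; its handle bar reaches 158 mm above the bench.
- block: Printing block with bare pale wood sides, 100 mm wide (x), 120 long (y), 23.3 high with its face; about 0.4 kg, slides with some friction. Origin: centre of its underside, on the bed's top. Starts on the open foot end, up to 22 mm off the centre line and turned up to 0.3 rad; its y is to point along the lane. The lane is 116 mm wide: 8 mm of air each side of a centred, square block.
- inked_face: The wet, dark, carved printing face on top of the block, 88x108 mm and 2.5 mm high, set in 6 mm from all four edges of the wood; it turns and moves with the block. Origin: centre of the underside of the face, 20.8 mm above the block's underside.
- catch (a joint): Brass spring catch in a slot on the lane's centre line, a sloping tongue 17 mm wide. 0: up, its tip stands 6 mm out of the bed at y = -23 mm in the press frame; about 0.13: pressed flush by the block passing over it (takes about 1 N). It rises by itself behind the block when the block is home (about 3 mm of slack) and nothing lies on it.
- ink_tin: Bystander: printing-ink tin, 71 mm across, 49 mm high, standing. Origin: centre of its underside.
- brayer: Bystander: ink roller with turned handle, 161x136x64 mm, lying. Origin: centre of its underside.
- orange_gouge: Bystander: small carving gouge with orange-brown mushroom handle, 108x25x19 mm, lying beside the press. Origin: centre of its underside.
- blue_gouge: Bystander: small carving gouge with blue handle, 108x25x19 mm, lying beside the press. Origin: centre of its underside.
- tape: Bystander: roll of masking tape, 104 mm across, 25 mm high, lying flat. Origin: centre of its underside.
- scraper: Bystander: scraper with wooden handle, 150x45x13 mm, lying beside the press. Origin: centre of its underside.
- clip: Bystander: black bulldog clip, 26x50x35 mm. Origin: centre of its underside.

How it is judged:
By the outcome, as a careful person would: the job done as asked, in the order asked, and still so for the second after the job is handed in, with the robot touching nothing.
It also fails if it takes over 72 s, if anything falls off the work surface, if the arm or the gripper's body presses on something with over 40 N, if the wrist force passes 120 N, or if a joint passes its speed limit or range.

## Working session

There is one attempt and no reset: what is moved stays moved. The work goes in short steps, Python scripts to look and compute and a tool call to move; the robot and the scene stay as the last step left them, time stands still between calls to the robot, and variables do not carry over. Pictures are saved under pics/ and viewed, at most 10 in all, crops included, and the job is handed in when it is done.

Besides the shell and the picture viewer there is one more tool, called after ">>>" by a JSON object that holds its "op" and its "data". send_rows: Moves the arm, as the interface text tells. Its arguments: {"type":"object","properties":{"turn":{"type":"array","items":{"type":"array","items":{"type":"number"}}},"delta_pos":{"type":"array","items":{"type":"array","items":{"type":"number"}}},"hand":{"type":"array","items":{"type":"number"}},"newtons":{"type":"number"}},"required":["turn","delta_pos","hand"]}

```bash
mkdir -p pics; cat > h.py <<'E'
import numpy as np,cv2
from rig import ctrl
def cam(n):
    d=ctrl.read_camera(n);R=cv2.Rodrigues(np.array(d['rvec'],float))[0];t=np.array(d['tvec'],float).ravel()
    return d,np.array(d['K']),R,t
def plane(K,R,t,uv,z):
    uv=np.atleast_2d(uv).astype(float);r=np.c_[uv,np.ones(len(uv))]@np.linalg.inv(K).T@R
    c=-R.T@t;return c+r*((z-c[2])/r[:,2])[:,None]
def cloud(d,K,R,t):
    v,u=np.mgrid[:480,:640];z=d['range_z'];p=np.stack([u*z,v*z,z],-1)@np.linalg.inv(K).T
    return (p-t)@R
def proj(K,R,t,P):
    p=(np.atleast_2d(P)@R.T+t)@K.T;return p[:,:2]/p[:,2:]
E
python3 - <<'E'
from h import *
o=ctrl.observe();print({k:np.round(v,3).tolist() for k,v in o.items()})
for n in['top','scene']:
    d,K,R,t=cam(n);cv2.imwrite(f'pics/{n}0.png',d['pixels'][...,::-1]);np.savez(f'{n}0.npz',rgb=d['pixels'],z=d['range_z'],K=K,R=R,t=t);print(n,-R.T@t,R[2],K[0,0])
E
```

```text
{'time_s': 0.0, 'joint_pos': [-1.271, 0.277, -0.028, 1.268, 0.0, 1.467], 'qd': [-0.001, 0.001, -0.001, 0.001, -0.001, -0.001], 'joint_torque': [0.003, -44.551, 29.52, 0.016, -0.0, 0.0], 'tcp_pos': [0.245, -0.574, 0.247], 'tcp_rot': [0.98, 0.2, -0.0, -0.001], 'force': [-0.075, 0.146, 0.189], 'torque': [-0.025, 0.025, -0.005], 'finger_force': 0.0, 'opening': 0.085}
top [ 0.44933645 -0.04376331  1.21979373] [ 0.07511161  0.00908788 -0.99713372] 435.20468518166444
scene [-0.46329787 -0.86906306  0.67805033] [ 0.69810739  0.57775121 -0.42290616] 539.3441340941133
```

View pics/top0.png

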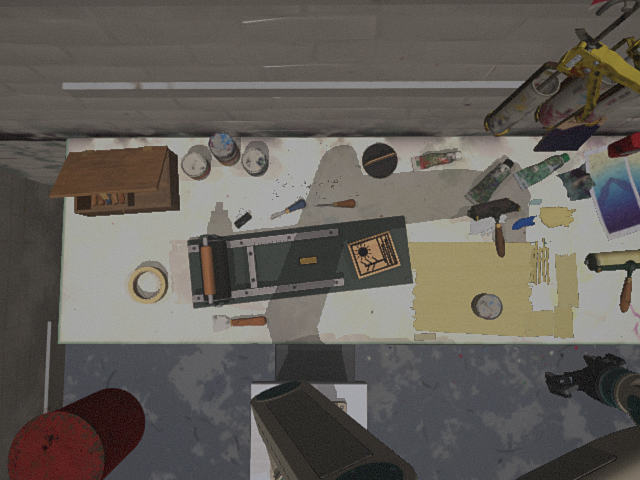

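View pics/scene0.png

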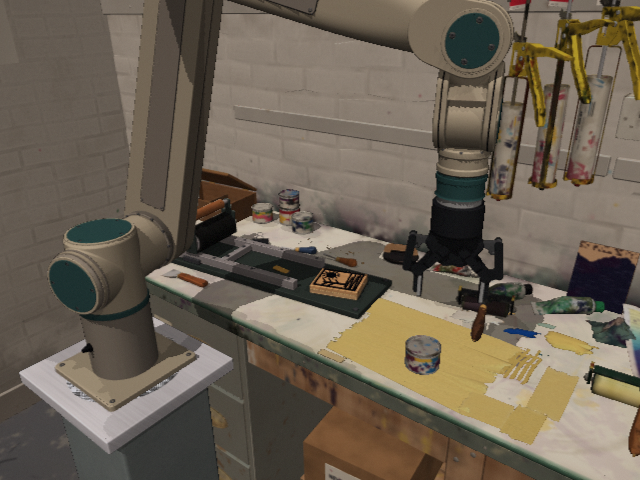

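The top view shows the block at about (375,255), the rails ending at about (337,232) and (343,282), the head bar at about (251,268) and the catch at (308,261). The scene view shows nothing obstructing the foot end of the press, around (385,290).

```bash
python3 - <<'E'
from h import *
f=np.load('top0.npz');rgb=f['rgb'];K,R,t=f['K'],f['R'],f['t']
hsv=cv2.cvtColor(rgb,cv2.COLOR_RGB2HSV)
d=dict(range_z=f['z']);P=cloud(d,K,R,t)
for uv in[(330,262),(395,235),(300,236),(300,289),(251,265),(375,250),(450,270)]:print(uv,rgb[uv[1],uv[0]],hsv[uv[1],uv[0]],P[uv[1],uv[0]].round(4))
# block
roi=np.zeros((480,640),np.uint8);roi[225:285,343:405]=1
w=((hsv[...,0]<25)&(hsv[...,1]>70)&(hsv[...,2]>110)).astype(np.uint8)*roi
c=max(cv2.findContours(cv2.morphologyEx(w,cv2.MORPH_CLOSE,np.ones((5,5))),0,2)[0],key=cv2.contourArea)
q=plane(K,R,t,c[:,0],.037)[:,:2]
r=cv2.minAreaRect((q*1000).astype(np.float32));print('block',r,cv2.boxPoints(r).round(1).tolist())
img=cv2.resize(rgb[195:320,180:420],None,fx=3.3,fy=3.3,interpolation=cv2.INTER_CUBIC)
cv2.imwrite('pics/crop0.png',img[...,::-1])
E
```

```text
(330, 262) [51 53 52] [75 10 53] [ 0.4831 -0.059   0.0136]
(395, 235) [66 69 64] [48 18 69] [ 0.5575 -0.2385  0.0207]
(300, 236) [94 91 91] [ 0  8 94] [0.5533 0.023  0.0373]
(300, 289) [101  97  96] [  6  13 101] [0.4095 0.0224 0.0378]
(251, 265) [135 127 125] [  6  19 135] [0.4743 0.1562 0.0358]
(375, 250) [163 130  96] [ 15 105 163] [ 0.5151 -0.1812  0.036 ]
(450, 270) [153 141 100] [ 23  88 153] [ 0.4612 -0.3931  0.0025]
block ((503.20526123046875, -177.19839477539062), (99.42833709716797, 119.44801330566406), 18.16743278503418) [[437.29998779296875, -136.0], [474.6000061035156, -249.39999389648438], [569.0999755859375, -218.39999389648438], [531.7999877929688, -105.0]]
```

View pics/crop0.png

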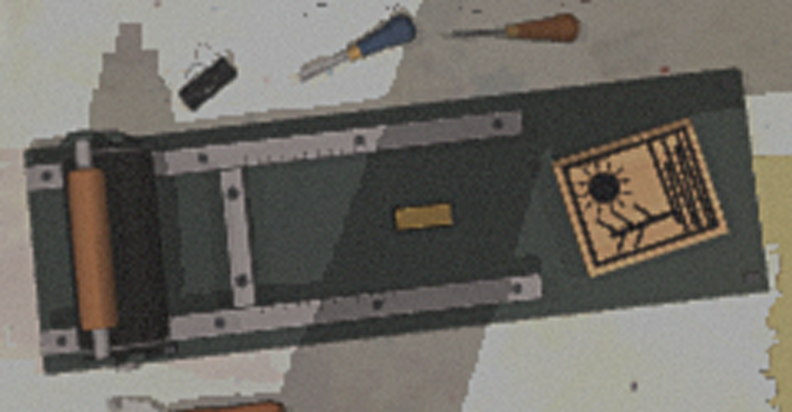

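The crop shows the whole bed: corners at about (25,152), (740,70), (768,292) and (43,373). The rail ends are at about (521,120) and (540,286), and the block is clear of the rails. Next I fit the press frame from the rails and bed.

```bash
python3 - <<'E'
from h import *
f=np.load('top0.npz');rgb=f['rgb'];K,R,t=f['K'],f['R'],f['t']
s=3.3
def pts(l,z): return plane(K,R,t,[((u+.5)/s-.5+180,(v+.5)/s-.5+195) for u,v in l],z)[:,:2]*1000
b=pts([(25,152),(740,70),(768,292),(43,373)],.016);print('bed',b.round(1).tolist(),np.linalg.norm(b-np.roll(b,-1,0),axis=1))
# rail bands: gray split
g=cv2.GaussianBlur(cv2.cvtColor(rgb,cv2.COLOR_RGB2GRAY),(3,3),0)
ang0=np.arctan2(*(-(b[0]-b[1]+b[3]-b[2])[[0]],(b[0]-b[1]+b[3]-b[2])[1]))[0]
for it in range(3):
    y=np.array([-np.sin(ang0),np.cos(ang0)]);x=np.array([y[1],-y[0]])
    cen=b.mean(0)+20*y if it==0 else org
    P=plane(K,R,t,np.stack(np.meshgrid(np.arange(640),np.arange(480)),-1).reshape(-1,2),.0393)[:,:2]*1000-cen
    X,Y=(P@x).reshape(480,640),(P@y).reshape(480,640)
    fits=[]
    for sg in(1,-1):
        m=(abs(X*sg-68)<16)&(Y>-130)&(Y<90)&(g>78)
        k=np.polyfit(Y[m],X[m],1);fits.append(k)
        e=(abs(X*sg-68)<6)&(Y<-100)&(Y>-170)&(g>78)
        print(sg,k,m.sum()*((P[1]-P[0])@(P[1]-P[0]))/220,'end y',Y[e].min(),'len cover',e.sum()*((P[1]-P[0])@(P[1]-P[0]))/12-100)
    hb=(abs(X)<45)&(Y>80)&(Y<140)&(g>100);print('headbar y',Y[hb].min(),Y[hb].mean(),Y[hb].max(),np.polyfit(X[hb],Y[hb],1))
    ct=(abs(X)<20)&(abs(Y+30)<50)&(rgb[...,0].astype(int)-rgb[...,2]>35);print('catch',X[ct].mean(),Y[ct].mean(),Y[ct].min(),Y[ct].max())
    org=cen+x*np.mean([k[1] for k in fits]); ang0-=np.mean([k[0] for k in fits])
    print('org',org,'ang',np.degrees(ang0))
y=np.array([-np.sin(ang0),np.cos(ang0)]);x=np.array([y[1],-y[0]])
print('bed in press',((b-org)@np.c_[x,y]).round(1).tolist())
bl=np.array([503.2,-177.2])-org;print('block',bl@x,bl@y,18.17-np.degrees(ang0))
E
```

```text
bed [[542.2, 338.1], [611.3, -264.7], [425.0, -285.3], [357.5, 318.7]] [606.6861155  187.43476937 607.80526249 185.72009161]
1 [-4.45528391e-03  6.88578328e+01] 22.45836986822545 end y -133.53866202861457 len cover -67.5308243236226
-1 [-2.59387032e-03 -6.73743796e+01] 21.591687809552322 end y -136.71577732664795 len cover -57.168321448183
headbar y 100.07110615878715 107.95186549733327 116.4869937000801 [7.31581002e-03 1.07955550e+02]
catch 0.38467666612792845 -45.633125842483615 -67.27100993959239 -23.849244235946333
org [482.49762224  46.65748089] ang 6.663252247323843
1 [-1.17095087e-03  6.81193671e+01] 22.420688039587493 end y -133.79328922952706 len cover -68.2216578486519
-1 [ 1.45645627e-03 -6.81072643e+01] 21.591687809552322 end y -136.8098123286582 len cover -58.54998849824161
headbar y 100.11345749718329 107.93066370428666 116.34378351619338 [-2.15235782e-03  1.07930530e+02]
catch -0.5178848274224765 -45.63158395341656 -67.25302841602583 -23.839234950707695
org [482.50363275  46.65818306] ang 6.655073119924529
1 [-1.31233991e-03  6.81133443e+01] 22.420688039587493 end y -133.78300943624922 len cover -68.2216578486519
-1 [ 1.31475716e-03 -6.81132813e+01] 21.591687809552322 end y -136.81870065427952 len cover -58.54998849824161
headbar y 100.119014337692 107.93065289099903 116.34961105796737 [-2.01526367e-03  1.07930485e+02]
catch -0.5174221741415465 -45.631658281778904 -67.25377380419002 -23.8396469666405
org [482.50366404  46.65818671] ang 6.65500387096046
bed in press [[93.1, 282.5], [91.9, -324.1], [-95.6, -323.1], [-92.6, 284.7]]
block -5.386206151869029 -224.74833672792687 11.514996129039542
```

>>> {"op": "send_rows", "data": {"turn": [[0,0,7.36],[0,0,7.36],[0,0,7.36],[0,0,7.36],[0,0,7.36],[0,0,7.36],[0,0,7.36],[0,0,7.36],[0,0,7.36],[0,0,7.36]], "delta_pos": [[15.2,42,-14.8],[15.2,42,-14.8],[15.2,42,-14.8],[15.2,42,-14.8],[15.2,42,-14.8],[15.2,42,-14.8],[15.2,42,-14.8],[15.2,42,-14.8],[15.2,42,-14.8],[15.2,42,-14.8]], "hand": [0,0,0,0,0,0,0,0,0,0]}}

```text
time_s: 1.35
tcp_pos: [0.3971, -0.1535, 0.0997]
tcp_rot: [0.663, 0.748, 0.0, -0.0]
force: [1.3, -0.9, 0.7]
opening: 0.0
finger_force: 0.0
```

>>> {"op": "send_rows", "data": {"turn": [[0,0,0],[0,0,0],[0,0,0]], "delta_pos": [[0,0,0],[0,0,0],[0,0,0]], "hand": [0,0,0]}}

```text
time_s: 1.72
tcp_pos: [0.3973, -0.1561, 0.1008]
tcp_rot: [0.665, 0.747, -0.0, 0.001]
force: [0.2, -0.8, 0.8]
opening: 0.0001
finger_force: 0.0
```

```bash
cat >> h.py <<'E'
ORG=np.array([482.5,46.66]);A=np.radians(6.655);X=np.array([np.cos(A),np.sin(A)]);Y=np.array([-X[1],X[0]])
def topress(w): return (np.asarray(w)[...,:2]*1000-ORG)@np.c_[X,Y]
def tool():
    o=ctrl.observe();from scipy.spatial.transform import Rotation as Ro
    M=Ro.from_quat(o['tcp_rot']).as_matrix();ya=np.degrees(np.arctan2(M[1,1],M[0,1]))
    print('t',round(o['time_s'],2),'tcp',np.round(np.array(o['tcp_pos'])*1000,1),'press',topress(o['tcp_pos']).round(1),'tooly yaw',ya.round(2),'z',M[:,2].round(3),'F',np.round(o['force'],1),'open',o['opening'])
    return o,M
E
python3 - <<'E'
from h import *
o,M=tool()
d,K,R,t=cam('scene');P=cloud(d,K,R,t);p=np.array(o['tcp_pos'])
L=(P-p)@M;ok=(d['range_z']>0)&(abs(L[...,0])<.03)&(abs(L[...,1])<.06)&(L[...,2]<.045)&(L[...,2]>-.05)
for a in np.arange(-.05,.045,.005):
    s=ok&(L[...,2]>=a)&(L[...,2]<a+.005)
    if s.sum():print(a.round(3),s.sum(),L[s][:,:2].min(0).round(3),L[s][:,:2].max(0).round(3))
w,_,_,_=cam('wrist');s0=cv2.resize(d['pixels'][180:400,150:480],(480,320));cv2.imwrite('pics/a.png',np.hstack([s0,cv2.resize(w['pixels'],(320,320))])[...,::-1])
E
```

```text
t 1.73 tcp [ 397.3 -156.1  100.8] press [-108.1 -191.5] tooly yaw 6.58 z [ 0.001 -0.001 -1.   ] F [ 0.2 -0.8  0.8] open 9.133118536661885e-05
-0.05 43 [-0.016 -0.044] [0.009 0.045]
-0.045 32 [-0.015 -0.04 ] [0.009 0.038]
-0.04 52 [-0.016 -0.036] [0.012 0.036]
-0.035 41 [-0.014 -0.032] [0.009 0.028]
-0.03 14 [-0.014 -0.013] [-0.006  0.03 ]
-0.025 15 [-0.012 -0.015] [-0.006  0.012]
-0.02 19 [-0.015 -0.016] [0.01  0.005]
-0.015 27 [-0.012 -0.015] [0.006 0.014]
-0.01 21 [-0.012 -0.014] [0.007 0.017]
-0.005 25 [-0.013 -0.014] [0.008 0.014]
-0.0 22 [-0.013 -0.015] [0.008 0.009]
0.005 18 [-0.013 -0.012] [0.005 0.01 ]
0.01 12 [-0.01  -0.008] [0.006 0.008]
0.015 1 [-0.002 -0.005] [-0.002 -0.005]
```

View pics/a.png

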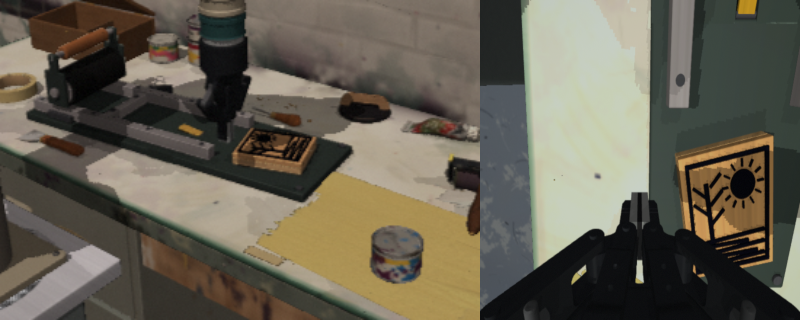

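The wrist view, right half, shows the closed fingers at about (640,240) beside the block's near side, pointing past its front part. I'll descend and then push the front of the -x side toward +x to square the block.

>>> {"op": "send_rows", "data": {"turn": [[0,0,0],[0,0,0],[0,0,0],[0,0,0]], "delta_pos": [[0,0,-30],[0,0,-25],[0,0,-7.5],[0,0,0]], "hand": [0,0,0,0]}}

```text
time_s: 2.33
tcp_pos: [0.3968, -0.1553, 0.0378]
tcp_rot: [0.665, 0.747, -0.0, -0.0]
force: [0.5, 0.6, -0.8]
opening: 0.0001
finger_force: 0.0
```

>>> {"op": "send_rows", "data": {"turn": [[0,0,0],[0,0,0],[0,0,0],[0,0,0],[0,0,0],[0,0,0],[0,0,0],[0,0,0],[0,0,0],[0,0,0]], "delta_pos": [[6,0.7,0],[6,0.7,0],[6,0.7,0],[6,0.7,0],[3,0.35,0],[3,0.35,0],[3,0.35,0],[3,0.35,0],[3,0.35,0],[0,0,0]], "hand": [0,0,0,0,0,0,0,0,0,0]}}

```text
time_s: 3.58
tcp_pos: [0.4365, -0.1505, 0.0377]
tcp_rot: [0.665, 0.747, 0.0, 0.0]
force: [-2.1, 0.7, -0.7]
opening: 0.0003
finger_force: 0.7
```

```bash
cat >> h.py <<'E'
def block(save=None):
    d,K,R,t=cam('top');rgb=d['pixels'];hsv=cv2.cvtColor(rgb,cv2.COLOR_RGB2HSV)
    P=plane(K,R,t,np.stack(np.meshgrid(np.arange(640),np.arange(480)),-1).reshape(-1,2),.037)
    q=topress(P).reshape(480,640,2)
    roi=(abs(q[...,0])<80)&(q[...,1]>-318)&(q[...,1]<98)
    w=((hsv[...,0]<25)&(hsv[...,1]>70)&(hsv[...,2]>75)&roi).astype(np.uint8)
    cs=cv2.findContours(cv2.morphologyEx(w,cv2.MORPH_CLOSE,np.ones((5,5))),0,2)[0]
    c=max(cs,key=cv2.contourArea)
    r=cv2.minAreaRect(q[c[:,0,1],c[:,0,0]].astype(np.float32))
    a=r[2];s=r[1]
    if s[0]>s[1]:a-=90;s=s[::-1]
    if a>90:a-=180
    print('block xy',np.round(r[0],1),'size',np.round(s,1),'yaw',round(a,2))
    if save:
        u0,v0,u1,v1=180,180,430,330;cv2.imwrite(save,cv2.resize(rgb[v0:v1,u0:u1],None,fx=3.2,fy=3.2)[...,::-1])
E
python3 -c "
from h import *
tool();block('pics/b.png')"
```

```text
t 3.58 tcp [ 436.5 -150.5   37.7] press [ -68.6 -190.5] tooly yaw 6.68 z [ 0.001 -0.    -1.   ] F [-2.1  0.7 -0.7] open 0.00029349512866229887
block xy [   2.5 -227.6] size [100.1 120.7] yaw 7.4
```

View pics/b.png

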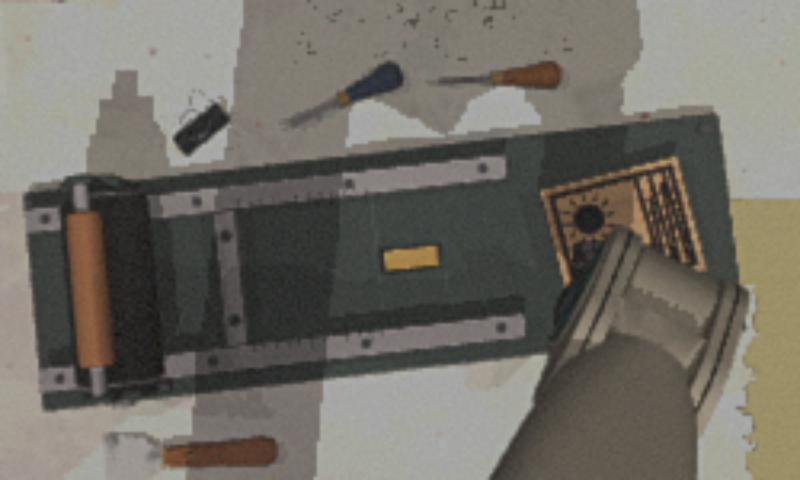

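The arm hides the near half of the block, so that rectangle is unreliable. I'll fit the visible +x, front and rear edges instead.

```bash
cat >> h.py <<'E'
def edges(lo=-10,smin=70):
    """block pose from its +x side and its front/rear edges at press x>lo (rest may be hidden)"""
    d,K,R,t=cam('top');hsv=cv2.cvtColor(d['pixels'],cv2.COLOR_RGB2HSV)
    P=plane(K,R,t,np.stack(np.meshgrid(np.arange(640),np.arange(480)),-1).reshape(-1,2),.037);q=topress(P).reshape(480,640,2)
    m=((hsv[...,0]<25)&(hsv[...,1]>smin)&(hsv[...,2]>75)&(abs(q[...,0])<80)&(q[...,0]>lo)&(q[...,1]>-318)&(q[...,1]<98)).astype(np.uint8)
    n,l,st,_=cv2.connectedComponentsWithStats(cv2.morphologyEx(m,cv2.MORPH_CLOSE,np.ones((5,5))));b=1+np.argmax(st[1:,4]);s=q[l==b]
    def ext(i,j,sgn,rng):  # extreme of coord j in bins of coord i
        o=[]
        for a in np.arange(*rng,3.):
            k=s[(s[:,i]>=a)&(s[:,i]<a+3)]
            if len(k)>3:o.append((a+1.5,sgn*np.max(sgn*k[:,j])))
        o=np.array(o);f=np.polyfit(*o.T,1)
        for _ in range(3):
            r=abs(np.polyval(f,o[:,0])-o[:,1]);o=o[r<max(2,1.5*np.median(r))];f=np.polyfit(*o.T,1)
        return f,np.std(np.polyval(f,o[:,0])-o[:,1])
    y0,y1=s[:,1].min(),s[:,1].max();x1=s[:,0].max()
    fx,e1=ext(1,0,1,(y0+15,y1-25));ff,e2=ext(0,1,1,(lo+2,x1-12));fr,e3=ext(0,1,-1,(lo+2,x1-25))
    yaw=-np.arctan(fx[0]);print('yaws side/front/rear',np.degrees([yaw,np.arctan(ff[0]),np.arctan(fr[0])]).round(2),'sd',np.round([e1,e2,e3],2))
    yb=np.median([yaw,np.arctan(ff[0]),np.arctan(fr[0])]);
    def meet(f): # x=fx0*y+fx1 , y=f0*x+f1
        x=(fx[0]*f[1]+fx[1])/(1-fx[0]*f[0]);return np.array([x,f[0]*x+f[1]])
    c,s_=np.cos(yaw),np.sin(yaw);Rb=np.array([[c,-s_],[s_,c]]);cf,cr=meet(ff),meet(fr)
    print('corners',cf.round(1),cr.round(1),'len',np.linalg.norm(cf-cr).round(1),'centre',(cf-Rb@[50,60]).round(1),(cr-Rb@[50,-60]).round(1))
E
python3 -c "
from h import *
edges()"
```

```text
yaws side/front/rear [8.04 6.27 8.5 ] sd [0.8  0.7  0.76]
corners [  42.4 -163.8] [  58.7 -279. ] len 116.4 centre [   1.3 -230.2] [   0.8 -226.6]
```

>>> {"op": "send_rows", "data": {"turn": [[0,0,0],[0,0,0],[0,0,0],[0,0,0],[0,0,0],[0,0,0],[0,0,0]], "delta_pos": [[3,0.35,0],[3,0.35,0],[2,0.25,0],[0,0,0],[-15,-1.7,0],[-10,-1.2,5],[0,0,30]], "hand": [0,0,0,0,0,0,0]}}

```text
time_s: 4.55
tcp_pos: [0.4159, -0.1515, 0.0718]
tcp_rot: [0.665, 0.747, -0.001, -0.002]
force: [0.4, -0.2, -0.5]
opening: -0.0003
finger_force: 0.0
```

>>> {"op": "send_rows", "data": {"turn": [[0,0,0],[0,0,0],[0,0,0],[0,0,0],[0,0,0],[0,0,0],[0,0,0]], "delta_pos": [[0,-20,30],[0,-40,10],[0,-40,0],[0,-40,0],[0,-40,0],[0,0,0],[0,0,0]], "hand": [0,0,0,0,0,0,0]}}

```text
time_s: 5.42
tcp_pos: [0.4183, -0.332, 0.113]
tcp_rot: [0.665, 0.747, 0.0, -0.0]
force: [1.0, -0.2, -0.2]
opening: 0.0004
finger_force: 0.0
```

```bash
python3 -c "
from h import *
tool();block();edges(-60)"
```

```text
t 5.42 tcp [ 418.3 -332.   113. ] press [-107.7 -368.7] tooly yaw 6.63 z [-0.     0.001 -1.   ] F [ 1.  -0.2 -0.2] open 0.00043417206878339475
block xy [   8.5 -230. ] size [101.8 121. ] yaw 4.35
yaws side/front/rear [4.49 4.73 3.61] sd [0.81 0.79 0.67]
corners [  52.5 -166.8] [  61.9 -285.8] len 119.4 centre [   7.4 -230.5] [   7.3 -229.9]
```

>>> {"op": "send_rows", "data": {"turn": [[0,0,0],[0,0,0],[0,0,0],[0,0,0],[0,0,0],[0,0,0],[0,0,0],[0,0,0],[0,0,0],[0,0,0]], "delta_pos": [[40,24,0],[40,24,0],[40,24,0],[40,24,0],[33,22,0],[0,0,0],[0,0,-40],[0,0,-28],[0,0,-7],[0,0,0]], "hand": [0,0,0,0,0,0,0,0,0,0]}}

```text
time_s: 6.78
tcp_pos: [0.6113, -0.2142, 0.0379]
tcp_rot: [0.665, 0.747, -0.0, -0.0]
force: [-0.1, -0.8, 0.4]
opening: 0.0002
finger_force: 0.0
```

>>> {"op": "send_rows", "data": {"turn": [[0,0,0],[0,0,0],[0,0,0],[0,0,0],[0,0,0],[0,0,0],[0,0,0],[0,0,0],[0,0,0],[0,0,0]], "delta_pos": [[-6,-0.7,0],[-6,-0.7,0],[-6,-0.7,0],[-3,-0.35,0],[-3,-0.35,0],[-3,-0.35,0],[-3,-0.35,0],[-3,-0.35,0],[0,0,0],[0,0,0]], "hand": [0,0,0,0,0,0,0,0,0,0]}}

```text
time_s: 8.02
tcp_pos: [0.579, -0.2182, 0.0379]
tcp_rot: [0.665, 0.747, -0.0, -0.0]
force: [2.3, 0.0, -0.2]
opening: 0.0001
finger_force: 0.7
```

```bash
python3 -c "
from h import *
tool()"
```

```text
t 8.03 tcp [ 579.  -218.2   37.9] press [  65.1 -274.3] tooly yaw 6.68 z [-0. -0. -1.] F [ 2.3  0.  -0.2] open 8.961619655433053e-05
```

>>> {"op": "send_rows", "data": {"turn": [[0,0,0],[0,0,0],[0,0,0],[0,0,0],[0,0,0],[0,0,0],[0,0,0],[0,0,0],[0,0,0],[0,0,0]], "delta_pos": [[12,1.4,0],[8,1,0],[0,0,20],[0,0,40],[0,-20,15],[-20,-40,0],[-30,-30,0],[-23,-15,0],[0,0,0],[0,0,0]], "hand": [0,0,0,0,0,0,0,40,40,40]}}

```text
time_s: 9.28
tcp_pos: [0.5263, -0.3213, 0.1131]
tcp_rot: [0.665, 0.747, 0.0, 0.0]
force: [-0.1, 0.5, 0.6]
opening: 0.0397
finger_force: 0.0
```

```bash
python3 - <<'E'
from h import *
o,M=tool();block();edges(-60)
d,K,R,t=cam('scene');P=cloud(d,K,R,t);p=np.array(o['tcp_pos'])
L=(P-p)@M;ok=(d['range_z']>0)&(abs(L[...,0])<.03)&(abs(L[...,1])<.06)
for a in np.arange(-.04,.03,.005):
    s=ok&(L[...,2]>=a)&(L[...,2]<a+.005)
    if s.sum():print(a.round(3),s.sum(),L[s][:,:2].min(0).round(3),L[s][:,:2].max(0).round(3))
E
```

```text
t 9.28 tcp [ 526.3 -321.3  113.1] press [   0.8 -370.5] tooly yaw 6.65 z [ 0.001 -0.    -1.   ] F [-0.1  0.5  0.6] open 0.039667823044343575
block xy [   2.2 -227.2] size [101.  121.1] yaw 0.78
yaws side/front/rear [1.31 0.91 0.71] sd [0.86 0.8  0.77]
corners [  49.9 -167.3] [  52.6 -285.6] len 118.3 centre [   1.3 -228.4] [   1.2 -226.7]
-0.04 56 [-0.014 -0.053] [0.012 0.055]
-0.035 30 [-0.013 -0.051] [0.008 0.049]
-0.03 15 [-0.013 -0.032] [0.004 0.026]
-0.025 29 [-0.012 -0.036] [0.01  0.028]
-0.02 37 [-0.012 -0.035] [0.011 0.026]
-0.015 37 [-0.011 -0.033] [0.011 0.028]
-0.01 35 [-0.012 -0.034] [0.013 0.029]
-0.005 32 [-0.012 -0.034] [0.01  0.024]
-0.0 38 [-0.011 -0.034] [0.01 0.03]
0.005 22 [-0.011 -0.032] [0.011 0.027]
0.01 23 [-0.011 -0.029] [0.01  0.025]
0.015 1 [ 0.003 -0.018] [ 0.003 -0.018]
```

>>> {"op": "send_rows", "data": {"turn": [[0,0,0],[0,0,0],[0,0,0],[0,0,0]], "delta_pos": [[0,0,-40],[0,0,-30],[0,0,-7],[0,0,0]], "hand": [40,40,40,40]}}

```text
time_s: 9.93
tcp_pos: [0.5264, -0.3205, 0.0358]
tcp_rot: [0.664, 0.747, -0.0, -0.0]
force: [-0.1, -0.8, 0.3]
opening: 0.0399
finger_force: 0.0
```

>>> {"op": "send_rows", "data": {"turn": [[0,0,0],[0,0,0],[0,0,0],[0,0,0],[0,0,0],[0,0,0],[0,0,0],[0,0,0],[0,0,0],[0,0,0]], "delta_pos": [[-2.3,19.9,0],[-2.3,19.9,0],[-2.3,19.9,0],[-0.5,4,0],[-0.5,4,0],[-0.5,4,0],[-0.5,4,0],[-0.5,4,0],[-0.5,4,0],[0,0,0]], "hand": [40,40,40,40,40,40,40,40,40,40]}}

```text
time_s: 11.18
tcp_pos: [0.5163, -0.237, 0.036]
tcp_rot: [0.665, 0.747, 0.0, 0.0]
force: [0.3, -2.5, 1.0]
opening: 0.0399
finger_force: 1.0
```

```bash
python3 -c "
from h import *
tool();block('pics/c.png');edges(-60)"
```

```text
t 11.18 tcp [ 516.3 -237.    36. ] press [   0.7 -285.6] tooly yaw 6.68 z [ 0.001  0.    -1.   ] F [ 0.3 -2.5  1. ] open 0.039898693737939354
block xy [   3.  -213.5] size [101.4 119.9] yaw -0.22
yaws side/front/rear [ 0.65 -0.14 -6.18] sd [0.82 0.79 1.1 ]
corners [  51.2 -155.1] [  52.5 -268.4] len 113.3 centre [   1.9 -215.7] [   1.8 -209. ]
```

View pics/c.png

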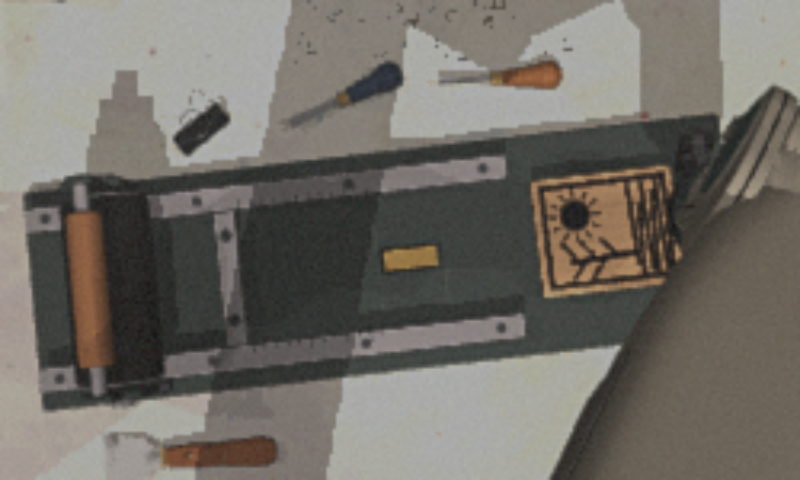

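The block is now square: its front edge runs (532,182)–(546,296), between the rails and just short of the mouth. It sits about 2.5 mm toward +x, so I'll push on with a slight -x drift.

>>> {"op": "send_rows", "data": {"turn": [[0,0,0],[0,0,0],[0,0,0],[0,0,0],[0,0,0],[0,0,0],[0,0,0],[0,0,0],[0,0,0],[0,0,0]], "delta_pos": [[-1.3,7,0],[-1.3,7,0],[-1.3,7,0],[-1.1,7,0],[-1.1,7,0],[-1,7,0],[-1,7,0],[-1,7,0],[-1,7,0],[0,0,0]], "hand": [40,40,40,40,40,40,40,40,40,40]}}

```text
time_s: 12.52
tcp_pos: [0.5057, -0.1729, 0.0356]
tcp_rot: [0.664, 0.747, 0.001, -0.001]
force: [1.6, -1.3, 1.1]
opening: 0.0403
finger_force: 0.8
```

```bash
python3 -c "
from h import *
tool();block('pics/d.png');edges(0)"
```

```text
t 12.53 tcp [ 505.7 -172.9   35.6] press [  -2.4 -220.7] tooly yaw 6.72 z [-0.     0.002 -1.   ] F [ 1.6 -1.3  1.1] open 0.040278948727939266
block xy [  -0.2 -148.3] size [101.1 118.3] yaw -0.31
yaws side/front/rear [ 0.53 -0.96 -6.35] sd [0.83 0.66 0.  ]
corners [ 48.3 -91. ] [  49.3 -196.6] len 105.7 centre [  -1.2 -151.4] [  -1.3 -137.1]
```

View pics/d.png

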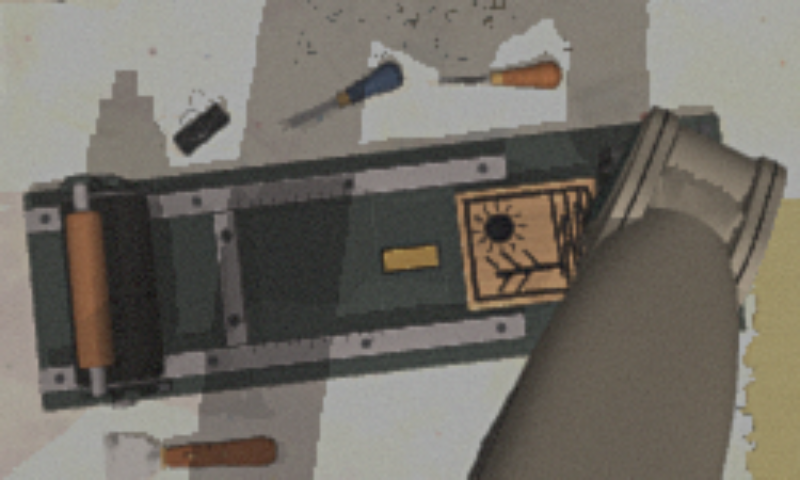

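Block centred (x about -0.5 mm), square and in the mouth, with even gaps at (480,190) and (490,315). I'll push straight along the lane.

>>> {"op": "send_rows", "data": {"turn": [[0,0,0],[0,0,0],[0,0,0],[0,0,0],[0,0,0],[0,0,0],[0,0,0],[0,0,0],[0,0,0],[0,0,0]], "delta_pos": [[-0.9,8,0],[-0.9,8,0],[-0.9,8,0],[-0.9,8,0],[-0.9,8,0],[-0.9,8,0],[-0.9,8,0],[-0.9,8,0],[-0.9,8,0],[0,0,0]], "hand": [40,40,40,40,40,40,40,40,40,40]}}

```text
time_s: 13.88
tcp_pos: [0.4977, -0.1011, 0.0359]
tcp_rot: [0.664, 0.747, 0.001, -0.0]
force: [0.9, 0.7, 0.1]
opening: 0.0401
finger_force: 0.0
```

```bash
python3 -c "
from h import *
tool();block('pics/e.png');edges(0)"
```

```text
t 13.88 tcp [ 497.7 -101.1   35.9] press [  -2.  -148.5] tooly yaw 6.74 z [-0.     0.001 -1.   ] F [0.9 0.7 0.1] open 0.04009669807539359
block xy [  0.3 -66.8] size [100.5 100.8] yaw -0.31
yaws side/front/rear [ -0.62   0.35 -27.96] sd [0.69 0.83 0.96]
corners [ 49.9 -17.4] [  48.8 -118.7] len 101.3 centre [ -0.8 -76.9] [ -0.6 -58.2]
```

>>> {"op": "send_rows", "data": {"turn": [[0,0,0],[0,0,0],[0,0,0],[0,0,0],[0,0,0],[0,0,0],[0,0,0],[0,0,0],[0,0,0],[0,0,0]], "delta_pos": [[-0.95,8,0],[-0.95,8,0],[-0.95,8,0],[-0.95,8,0],[-0.95,8,0],[-0.95,8,0],[-0.95,8,0],[-0.95,8,0],[-0.95,8,0],[0,0,0]], "hand": [40,40,40,40,40,40,40,40,40,40]}}

```text
time_s: 15.22
tcp_pos: [0.4891, -0.0288, 0.0357]
tcp_rot: [0.664, 0.747, 0.001, -0.001]
force: [1.1, -0.7, 1.2]
opening: 0.0401
finger_force: 0.4
```

```bash
python3 -c "
from h import *
tool();block('pics/f.png');edges(5)"
```

```text
t 15.22 tcp [489.1 -28.8  35.7] press [ -2.2 -75.8] tooly yaw 6.74 z [-0.     0.002 -1.   ] F [ 1.1 -0.7  1.2] open 0.040147526881885776
block xy [ 0.6 27.8] size [ 60. 103.] yaw 83.87
yaws side/front/rear [ -7.09   0.41 -17.46] sd [0.08 0.68 0.74]
corners [53.2 54. ] [45.7 -6. ] len 60.4 centre [-3.9  0.6] [ 3.5 59.7]
```

View pics/f.png

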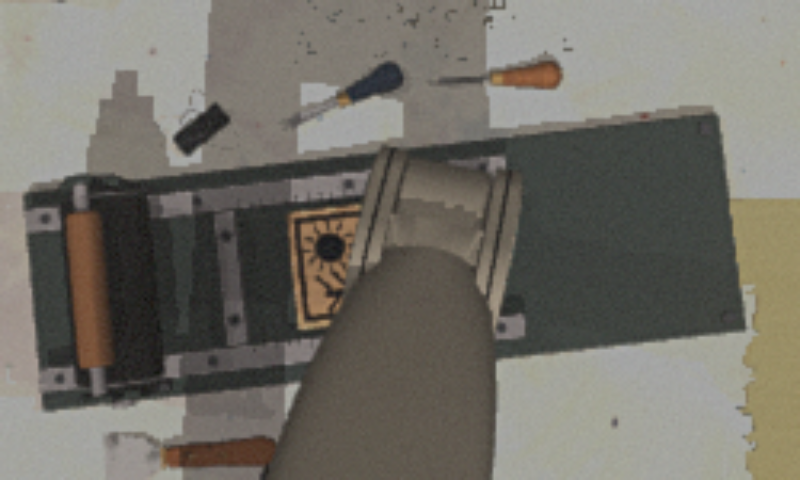

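The block's front edge, at (288,210)–(300,330), is square and about 44 mm short of the head bar at (230,268). I'll finish slowly while watching the force.

>>> {"op": "send_rows", "data": {"turn": [[0,0,0],[0,0,0],[0,0,0],[0,0,0],[0,0,0],[0,0,0],[0,0,0],[0,0,0],[0,0,0]], "delta_pos": [[-0.8,7,0],[-0.8,7,0],[-0.7,6,0],[-0.6,5,0],[-0.5,4,0],[-0.5,4,0],[-0.4,3,0],[-0.4,3,0],[0,0,0]], "hand": [40,40,40,40,40,40,40,40,40]}}

```text
time_s: 16.45
tcp_pos: [0.4846, 0.0093, 0.0359]
tcp_rot: [0.665, 0.747, 0.0, -0.0]
force: [1.0, -1.4, -1.2]
opening: 0.0401
finger_force: 0.3
```

>>> {"op": "send_rows", "data": {"turn": [[0,0,0],[0,0,0],[0,0,0]], "delta_pos": [[-0.2,1.5,0],[-0.2,1.5,0],[0,0,0]], "hand": [40,40,40]}}

```text
time_s: 16.82
tcp_pos: [0.4843, 0.0119, 0.0359]
tcp_rot: [0.665, 0.747, 0.0, 0.0]
force: [-0.2, -2.2, -0.7]
opening: 0.0401
finger_force: 1.1
```

```bash
python3 -c "
from h import *
tool()"
```

```text
t 16.82 tcp [484.3  11.9  35.9] press [ -2.2 -34.8] tooly yaw 6.67 z [ 0.  0. -1.] F [-0.2 -2.2 -0.7] open 0.04009645516807565
```

>>> {"op": "send_rows", "data": {"turn": [[0,0,0],[0,0,0],[0,0,0]], "delta_pos": [[-0.1,1,0],[-0.1,1,0],[0,0,0]], "hand": [40,40,40]}}

```text
time_s: 17.2
tcp_pos: [0.4841, 0.0139, 0.0359]
tcp_rot: [0.665, 0.747, 0.0, 0.0]
force: [0.3, -2.2, -0.0]
opening: 0.0401
finger_force: 1.3
```

>>> {"op": "send_rows", "data": {"turn": [[0,0,0],[0,0,0],[0,0,0]], "delta_pos": [[-0.1,1,0],[-0.1,1,0],[0,0,0]], "hand": [40,40,40]}}

```text
time_s: 17.58
tcp_pos: [0.484, 0.0151, 0.0359]
tcp_rot: [0.665, 0.747, -0.001, 0.001]
force: [0.7, -6.2, 0.2]
opening: 0.0399
finger_force: 2.8
```

>>> {"op": "send_rows", "data": {"turn": [[0,0,0],[0,0,0],[0,0,0],[0,0,0]], "delta_pos": [[-0.1,1,0],[-0.1,1,0],[0,0,0],[0,0,0]], "hand": [40,40,40,40]}}

```text
time_s: 18.08
tcp_pos: [0.4838, 0.0152, 0.036]
tcp_rot: [0.665, 0.747, -0.003, 0.002]
force: [-0.3, -10.4, -0.7]
opening: 0.0401
finger_force: 5.4
```

```bash
python3 -c "
from h import *
o,_=tool();print(o['torque'])"
```

```text
t 18.07 tcp [483.8  15.2  36. ] press [ -2.4 -31.4] tooly yaw 6.59 z [-0.    -0.007 -1.   ] F [ -0.3 -10.4  -0.7] open 0.04014903850982623
[-2.20873685  0.00518003  0.01088691]
```

Home against the bar (10 N, not advancing). I'll back off along the lane, rise, and look.

>>> {"op": "send_rows", "data": {"turn": [[0,0,0],[0,0,0],[0,0,0],[0,0,0],[0,0,0],[0,0,0],[0,0,0],[0,0,0],[0,0,0],[0,0,0]], "delta_pos": [[0.7,-6,0],[1.2,-10,0],[1.7,-15,0],[0,0,20],[0,0,40],[0,-30,20],[0,-50,0],[0,-50,0],[0,-50,0],[0,-40,0]], "hand": [40,40,40,40,40,40,40,40,40,40]}}

```text
time_s: 19.32
tcp_pos: [0.487, -0.2357, 0.1159]
tcp_rot: [0.665, 0.747, 0.0, 0.0]
force: [0.4, 0.0, 0.1]
opening: 0.0398
finger_force: 0.0
```

```bash
python3 - <<'E'
from h import *
tool();block();edges(-50)
d,K,R,t=cam('top');s,K2,R2,t2=cam('scene')
p=proj(K2,R2,t2,[[.484,.03,.02]])[0].astype(int);print(p)
a=cv2.resize(d['pixels'][225:305,235:335],(500,400),interpolation=2);b=cv2.resize(s['pixels'][p[1]-30:p[1]+30,p[0]-25:p[0]+20],(300,400),interpolation=2)
cv2.imwrite('pics/g.png',np.hstack([a,b])[...,::-1])
E
```

```text
t 19.32 tcp [ 487.  -235.7  115.9] press [ -28.2 -281. ] tooly yaw 6.6 z [ 0.001  0.    -1.   ] F [0.4 0.  0.1] open 0.0398252588264425
block xy [ 0.3 14.7] size [100.5 166.4] yaw 0.03
yaws side/front/rear [-0.56  0.05 -0.51] sd [0.74 0.82 0.64]
corners [49.4 96.7] [ 48.3 -20.1] len 116.8 centre [-1.2 37.2] [-1.1 40.4]
[271 266]
```

View pics/g.png

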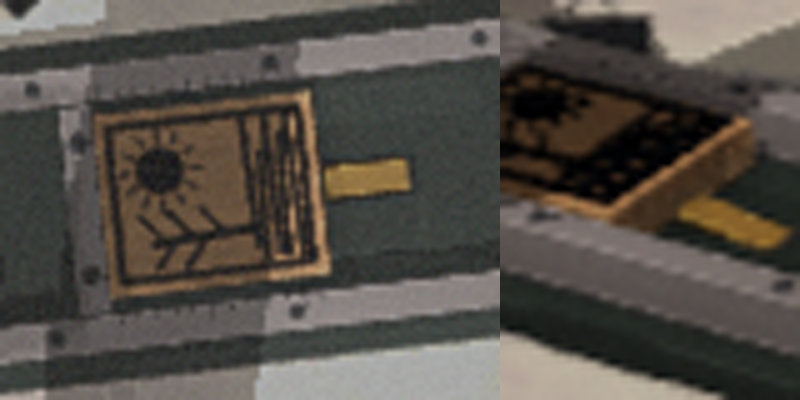

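The left half shows the block's front edge flat on the head bar at (100,120)–(115,295), with even rail gaps. The catch is fully exposed just behind the rear edge at (325,180). I'll confirm the catch is up by comparing it with the first images.

```bash
python3 - <<'E'
from h import *
for n in('scene','top'):
    d,K,R,t=cam(n);f=np.load(n+'0.npz')
    for nm,rgb,z in(('old',f['rgb'],f['z']),('new',d['pixels'],d['range_z'])):
        P=cloud(dict(range_z=z),K,R,t);q=topress(P)
        m=(rgb[...,0].astype(int)-rgb[...,2]>35)&(abs(q[...,0])<14)&(q[...,1]<-22.5)&(q[...,1]>-75)
        v,u=np.where(m);print(n,nm,len(u),'u',u.min(),u.max(),'v',v.min(),v.max(),'mean',u.mean().round(2),v.mean().round(2))
        for a,b in((-70,-55),(-55,-40),(-40,-22.5)):
            s=m&(q[...,1]>a)&(q[...,1]<b);print('   z',a,(P[s][:,2].mean()*1000).round(1),s.sum())
    for z in(.016,.022):
        print('expected tip px at z',z,proj(K,R,t,[[*(ORG-23*Y+dx*X)/1000,z] for dx in(-8.5,8.5)]).round(1).tolist())
E
```

```text
scene old 63 u 273 288 v 265 272 mean 280.59 268.94
   z -70 18.6 21
   z -55 19.6 20
   z -40 21.0 22
scene new 74 u 272 289 v 262 272 mean 280.34 268.72
   z -70 18.2 23
   z -55 19.4 23
   z -40 21.5 28
expected tip px at z 0.016 [[271.8, 269.3], [275.4, 266.8]]
expected tip px at z 0.022 [[271.7, 267.3], [275.3, 264.8]]
top old 93 u 300 316 v 257 263 mean 307.88 260.17
   z -70 16.7 26
   z -55 19.2 30
   z -40 21.3 37
top new 105 u 300 316 v 257 264 mean 307.91 260.18
   z -70 17.0 29
   z -55 17.8 35
   z -40 21.2 41
expected tip px at z 0.016 [[300.4, 264.3], [299.7, 258.2]]
expected tip px at z 0.022 [[300.3, 264.2], [299.6, 258.1]]
```

The catch matches its original raised shape: the tip is about 21 mm above the bench in both views. Handing in.

```bash
python3 -c "
from rig import ctrl
print(ctrl.hand_in())"
```

```text
the job is handed in; nothing more can be done
None
```

The block is home, square and flush against the head bar, with the brass catch up behind it. I saw no sign of the block or gripper touching the rails, and the job was handed in at about 20 s.

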